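# Unlatch the setter box and hold its lid at 45 degrees

## Task

Press down the thumb tab of the snap latch on the front of the setter box until the latch is fully released, then take the lid by its handle and raise it to 45 degrees, no wider, so that I can reach in with the wand while the eggs stay warm. The lid has no stay and falls shut by itself: do not let it drop, and finish while still holding it by the handle, steady at 45 degrees. Leave the other things on the table where they lie.

Things in the scene. Friction and masses are not known exactly. Their poses are not given: they have to be found in the camera images.
- setter_box: white polypropylene setter box, 240 (x, depth) x 320 (y, width) x 125 high, fixed to the steel table; origin at the centre of its underside; its -x axis points out of its front (the latch side, towards the robot), the lid's hinge runs along y on its far (+x) rim. A 10 mm flange runs round its rim. It holds a tray of eggs, their tops at 94 mm.
- lid (a joint): angle of the lid in rad: 0 shut, 0.785 = 45 degrees open, at most 1.75. The lid is a smoked clear sheet 254 x 324 x 6 of 0.4 to 0.65 kg with its handle, underside at 125 and top at 131 above the table when shut, its front edge 14 mm outside the box's front wall. Nothing holds it up: below upright it falls shut. While the latch is on, it lifts less than 0.02.
- lid_hinge (a point): a point on the lid's hinge axis at the middle of the far rim, 120 mm behind the box's centre and 128 mm above the table; the axis runs along the box's y
- lid_handle: steel bow handle on top of the lid: a round bar of 12 mm diameter and 120 mm length along the lid's hinge axis (y), on two posts at its ends; origin at the middle of the bar, 38 mm above the lid's top face, 195 mm in front of the hinge axis and 41 mm above it when the lid is shut, centred along y. It turns with the lid.
- latch (a joint): angle of the snap latch in rad: 0 on (its nose reaches 6 mm over the lid's front edge, 2 mm above the lid's top), 0.42 fully released (end stop; the lid is free from about 0.25). A stiff rocker, pressed with about 4 N at the tab, that stays where it is left. Its pin lies along y, 128 mm in front of the box's centre and 104 mm above the table.
- latch_tab (a point): the spot to press on top of the latch's thumb tab, a grey plastic ledge 44 (y) wide that sticks out 42 mm from the latch's upright arm at the middle of the box's front, 5 thick; latched, this spot is 174 mm in front of the box's centre, 112 mm above the table and 12 mm from the tab's outer edge. Pressed home it goes down by 20 mm. The upright arm stands 30 mm behind this spot up to 139 mm above the table and tips outwards by 13 mm at its top as the tab goes down.
- turner_tray: bystander: loose orange plastic egg turner tray with 12 cells, 150 x 210 x 40 high, origin at the centre of its underside
- candling_wand: bystander: loose slim blue candling wand lying along its x axis, 205 long, 22 in diameter, origin under it near its middle
- pocket_torch: bystander: loose steel pocket torch lying along its x axis, 120 long, 32 in diameter at the head, origin under its middle
- egg_holder: bystander: loose green silicone egg holder, an open cup 56 in diameter and 36 high, origin at the centre of its underside

How it is judged:
On the way, in this order (a step that is already met when the one before it is completed fails the run):
1. the latch is pressed to its released position while the lid is still shut (value of joint latch above 0.33 rad and value of joint lid below 0.03 rad), for 0.2 s.
2. the lid is being lifted by its handle (value of joint lid above 0.3 rad and contact force between the fingers and lid_handle above 0.5 N), for 0.2 s.
At the end, for the whole second after the job is handed in: the lid stands still at 45 degrees, give or take 6, held up by the fingers on its handle (over 0.5 N), with the latch released (over 0.3 rad) (value of joint lid between 0.681 and 0.89 rad and velocity of joint lid between -0.08 and 0.08 rad/s and contact force between the fingers and lid_handle above 0.5 N and value of joint latch above 0.3 rad); the arm keeps its last pose, push and grip.
It fails at once if the lid is opened well past 45 degrees (over 56) (value of joint lid above 0.98 rad).
It fails at once if the lid is let drop (closes faster than 1 rad/s) (velocity of joint lid below -1 rad/s).
It fails at once if the turner tray, wand, torch or egg holder is shifted by over 30 mm (distance of any of turner_tray, candling_wand, pocket_torch, egg_holder from where it was at the start of the episode above 0.03 m).
It also fails if it takes over 48 s, if anything falls off the work surface, if the arm or the gripper's body presses on something with over 40 N, if the wrist force passes 120 N, or if a joint passes its speed limit or range.

## Robot

A 7-joint arm with a two-finger parallel gripper is mounted at the origin on the work surface. World frame = base frame: x ahead of the robot, y to its left, z up, the work surface at z = 0. Lengths are in m, angles in rad, forces in N, time in s.
With the tool pointing down it reaches from about 0.4 to 0.85 m from the base axis. Payload 6.9 kg.
Tool frame: the origin (TCP) lies at the centre of the arm's flange, where the gripper is bolted on; the fingertips stand 173 mm ahead of it and the grasp point (between the pads) lies 155 mm ahead of it; z points along the fingers, y is the line along which they close (so a half turn about z gives the same grasp; the last joint's range is limited). The gripper opens to 85 mm and grips with 20 to 120 N. Pads are 22 mm wide; open, the fingers measure 114 mm over their backs; the gripper's body (76 mm by 85 mm) begins 54 mm behind the grasp point. The pads swing forward as they close: fully open they stand 13 mm farther back than shut.
Start: joints at [1.407, 0.507, -0.238, 1.5, 0.126, 1.149, -0.155], TCP at [0.166, -0.603, 0.405] pointing down, gripper open.
Joint ranges: [-3.08, 3.08], [-0.24, 2.05], [-1.43, 1.35], [0, 2.5], [-1.52, 4.66], [0.17, 1.96], [-2.89, 2.89]. Speed limits (rad/s): [2.39, 2.39, 3.14, 3.14, 3.14, 3.14, 3.14].

## Interface

Orientations are given as a unit quaternion [w, x, y, z].
In Python, from plant import move_ptp, move_linear, movej, let_go, close, wait, ik, read_state, read_camera, camera_params, MotionError, hand_in gives the robot as it stands. The module is installed in compiled form; this text tells all that it offers. Calls block until the motion is done:
- move_ptp(position, orientation): joint-space move of the TCP to a pose.
- move_linear(position, frame=None, speed=0.15): straight line of the TCP; frame=None keeps the orientation; speed is the mean speed in m/s.
- movej(angles): joint-space move.
- let_go() and close(): open the fingers fully, or close them until they stop; the grip force is fixed at half the most.
- wait(seconds).
- ik(position, orientation): joint angles nearest the present ones, or None.
- read_state(): the state.
- read_camera(name): name is "side" or "top"; returns the picture (480x640x3 uint8, red, green, blue); there is no depth.
- camera_params(name): a dict with "vertical_fov" (degrees; the focal length in pixels is half the picture's height over the tangent of half this angle, whatever the lens; pixels are square), "cx", "cy" (the principal point, pixels), "dist_coeffs" ([k1, k2, p1, p2, k3] as OpenCV has them; the pictures are not rectified), "origin" and "rotation" of the camera in the world. Camera axes: x right, y down, z forward; pixel columns grow to the right and rows downward; lengths in m; the calibration is good to about 2 mm. A picture is of the moment at which its call begins. camera_params takes no time and is no camera call.
A pose or a line that the arm cannot do raises MotionError and nothing moves.
- hand_in(): hands the job in; it is judged then, once.
The state is a dict: "t": time; "q": joint angles; "joint_velocities": joint speeds; "joint_torque": joint torques, N m; "eef_pos": TCP position; "eef_rot": TCP orientation; "wrist_force": force on the tool from outside, world axes, zero at the start; "torque": the same for the moment, N m; "opening": opening from 0.0 (shut) to 1.0 (fully open); "grip_force": force on a finger pad.
Only numpy, scipy, OpenCV 4.12 (cv2) and the standard library are available. Lean on these libraries where they do the work, as an engineer would, in place of code of your own. Each camera call takes 0.05 s, during which the arm holds its last target. There are 200 camera calls.

## Working session

There is one attempt and no reset: what is moved stays moved. The work goes in short steps, each a Python script; the robot and the scene stay as the last script left them, time stands still between calls to the robot, and variables do not carry over. Pictures are saved under pics/ and viewed, at most 10 in all, crops included, and the job is handed in when it is done.

```bash
mkdir -p pics; python3 - <<'E'
from plant import *
import cv2
for n in("side","top"):
    cv2.imwrite(f"pics/{n}0.png",read_camera(n)[:,:,::-1]); print(n,camera_params(n))
s=read_state(); print({k:s[k] for k in("t","eef_pos","eef_rot","opening","wrist_force")})
E
```

```text
side {'vertical_fov': 50.58498769294176, 'cx': 319.3959247686169, 'cy': 240.9194838743934, 'dist_coeffs': array([0.03761956, 0.        , 0.        , 0.        , 0.        ]), 'origin': array([0.15129894, 0.87441642, 0.96389374]), 'rotation': array([ 0.08859981, -0.21348005,  0.88582212, -0.40236242])}
top {'vertical_fov': 57.112484327246264, 'cx': 324.25022449668967, 'cy': 233.92659334207107, 'dist_coeffs': array([-0.08632283,  0.        ,  0.        ,  0.        ,  0.        ]), 'origin': array([0.4891554 , 0.00936418, 1.27540097]), 'rotation': array([-0.0197477 ,  0.71256507, -0.70070544,  0.02954552])}
{'t': 0.1, 'eef_pos': array([ 0.16586896, -0.6023988 ,  0.40393596]), 'eef_rot': array([-7.87695326e-04,  9.90982273e-01,  1.33990677e-01, -1.15206307e-04]), 'opening': 1.0024683206419502, 'wrist_force': array([ 0.18060962, -0.60613244,  0.46144937])}
```

View pics/side0.png

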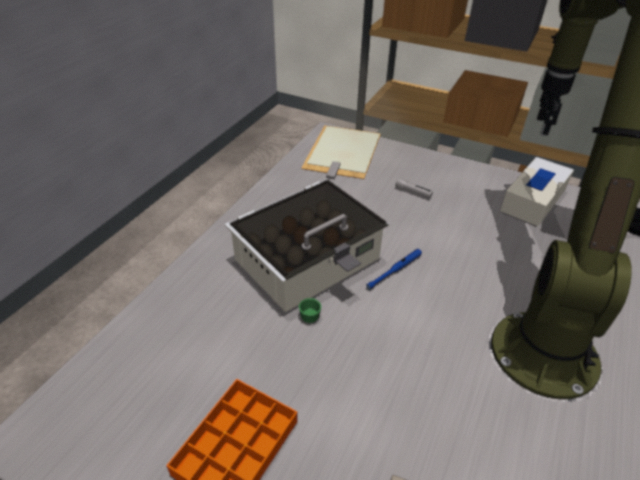

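View pics/top0.png

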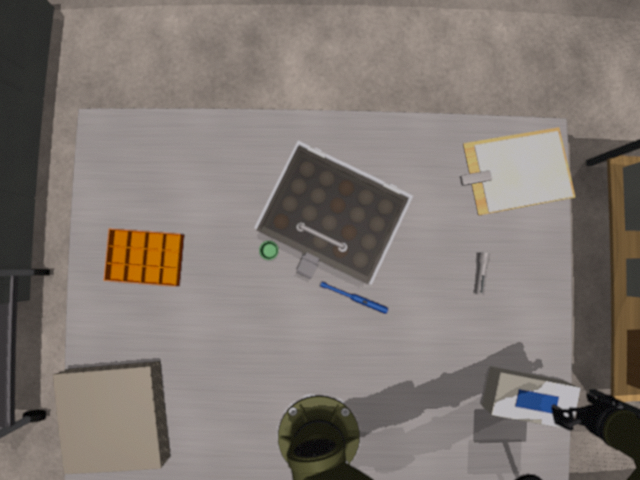

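The side view shows the box at about (305,240), with the latch tab near (347,258). In the top view the lid corners are about (298,143), (410,197), (371,282) and (257,228). The handle runs from (300,227) to (343,247), and the tab is at about (307,265), with the egg holder at (269,250) and the wand at (355,298). Next I'll enlarge both views and cast rays.

```bash
cat > h.py <<'E'
import numpy as np, cv2
from scipy.spatial.transform import Rotation as R
from plant import *
def cam(n):
    p=camera_params(n); f=240/np.tan(np.radians(p["vertical_fov"])/2)
    K=np.array([[f,0,p["cx"]],[0,f,p["cy"]],[0,0,1]]); w,x,y,z=p["rotation"]
    return K,p["dist_coeffs"],R.from_quat([x,y,z,w]).as_matrix(),p["origin"]
def ray(n,uv):
    K,d,M,o=cam(n); q=cv2.undistortPoints(np.float64(uv).reshape(-1,1,2),K,d)[:,0]
    return o,np.c_[q,np.ones(len(q))]@M.T
def plane(n,uv,z):
    o,v=ray(n,uv); return o+v*((z-o[2])/v[:,2])[:,None]
def proj(n,P):
    K,d,M,o=cam(n); return cv2.projectPoints(np.float64(P).reshape(-1,1,3),cv2.Rodrigues(M.T)[0],-M.T@o,K,d)[0][:,0]
E
python3 - <<'E'
from h import *
t=cv2.imread("pics/top0.png"); s=cv2.imread("pics/side0.png")
print(proj("top",[[0,0,0]]),proj("side",[[0,0,0]]))
cv2.imwrite("pics/tc.png",cv2.resize(t[130:300,240:425],None,fx=4,fy=3.5,interpolation=cv2.INTER_CUBIC)[:600] if 0 else cv2.resize(t[135:285,245:425],None,fx=4,fy=4,interpolation=cv2.INTER_CUBIC))
cv2.imwrite("pics/sc.png",cv2.resize(s[175:315,220:400],None,fx=4,fy=4,interpolation=cv2.INTER_CUBIC))
hsv=cv2.cvtColor(t,cv2.COLOR_BGR2HSV); m=np.uint8(hsv[...,2]<105)*255
m[:135]=0;m[290:]=0;m[:,:245]=0;m[:,415:]=0
c=max(cv2.findContours(m,0,2)[0],key=cv2.contourArea); print(cv2.minAreaRect(c),cv2.boxPoints(cv2.minAreaRect(c)))
P=plane("top",cv2.boxPoints(cv2.minAreaRect(c)),.131); print(P,np.linalg.norm(P-np.roll(P,1,0),axis=1))
E
```

```text
[[318.30666909 435.49752692]] [[543.1142142  353.41649317]]
((331.7119445800781, 215.1417236328125), (122.64320373535156, 97.58085632324219), 25.641006469726562) [[255.31598 232.59164]
 [297.54224 144.62027]
 [408.1079  197.6918 ]
 [365.88165 285.66318]]
[[ 0.56959558  0.17355068  0.131     ]
 [ 0.80492694  0.06869821  0.131     ]
 [ 0.66868713 -0.22514842  0.131     ]
 [ 0.43682088 -0.1158198   0.131     ]] [0.31837775 0.25763325 0.3238937  0.2563488 ]
```

View pics/tc.png

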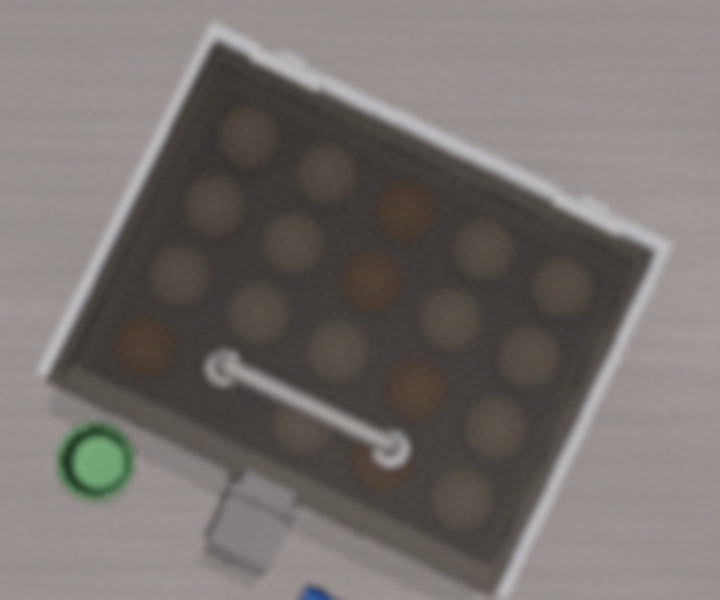

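View pics/sc.png

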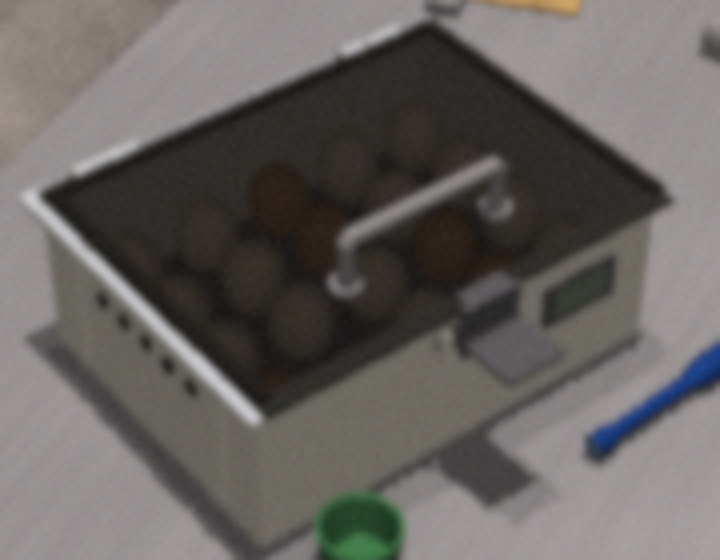

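The crops show the handle bar ends at top-crop (222,367) and (391,450) and at side-crop (345,238) and (497,160). The lid's front corners are at top-crop (45,378) and (500,597) and side-crop (260,420) and (665,200). The tab's outer corners are at side-crop (515,381) and (562,351). The latch is on and the lid is shut. The green holder sits left of the tab, and the wand lies in front of the box's right half.

```bash
python3 - <<'E'
from h import *
from scipy.optimize import least_squares
T=lambda a:(np.array(a)+.5)/4-.5+[245,135]
S=lambda a:(np.array(a)+.5)/4-.5+[220,175]
top=[(222,367),(391,450),(45,378),(500,597)]; sd=[(345,238),(497,160),(260,420),(665,200),(515,381),(562,351)]
M=np.array([[-.075,.056,.169],[-.075,-.056,.169],[-.134,.162,.131],[-.134,-.162,.131],[-.186,.022,.110],[-.186,-.022,.110]])
def w(p,m): c,s=np.cos(p[2]),np.sin(p[2]); return np.c_[p[0]+c*m[:,0]-s*m[:,1],p[1]+s*m[:,0]+c*m[:,1],m[:,2]]
f=lambda p:np.r_[proj("top",w(p,M[:4]))-T(top),proj("side",w(p,M))-S(sd)].ravel()
r=least_squares(f,[.62,-.02,-.43],loss="soft_l1"); print(r.x,r.fun.reshape(-1,2).round(1))
print("tab,handle,hinge",w(r.x,np.array([[-.174,0,.112],[-.075,0,.169],[.12,0,.128]])))
for n,a in(("top",T(top[:2])),("side",S(sd[:2]))):
    P=plane(n,a,.169);d=P[0]-P[1];print(n,P.mean(0),np.arctan2(-d[0],d[1]),np.linalg.norm(d))
t=cv2.imread("pics/top0.png");hs=cv2.cvtColor(t,cv2.COLOR_BGR2HSV)
for n,lo,hi,z in(("holder",(45,80,30),(80,255,255),.03),("wand",(105,120,40),(130,255,255),.011)):
    m=cv2.inRange(hs,lo,hi);m[330:]=0
    c=max(cv2.findContours(m,0,2)[0],key=cv2.contourArea);print(n,plane("top",cv2.boxPoints(cv2.minAreaRect(c)),z).round(3).tolist())
E
```

```text
[ 0.63057484 -0.03005899 -0.42887631] [[ 1.4 -0.4]
 [-0.6 -2. ]
 [-0.3  1. ]
 [-1.5  0.1]
 [ 1.  -0.6]
 [-1.7  1.2]
 [ 1.4 -1.8]
 [ 1.5 -1.7]
 [-1.8  0.7]
 [ 0.1  0.3]]
tab,handle,hinge [[ 0.47233339  0.04229877  0.112     ]
 [ 0.56236732  0.0011297   0.169     ]
 [ 0.73970687 -0.07996088  0.128     ]]
top [0.55933496 0.00213376 0.169     ] -0.44018967393728675 0.11838495526944766
side [ 5.62132235e-01 -5.59145906e-04  1.69000000e-01] -0.4182610379766945 0.12177783041944068
holder [[0.55, 0.174, 0.03], [0.551, 0.129, 0.03], [0.506, 0.128, 0.03], [0.505, 0.173, 0.03]]
wand [[0.428, 0.002, 0.011], [0.444, -0.004, 0.011], [0.369, -0.191, 0.011], [0.354, -0.185, 0.011]]
```

```bash
cat >> h.py <<'E'
YAW=-.429; C,Sn=np.cos(YAW),np.sin(YAW); XB=np.array([C,Sn,0]); YB=np.array([-Sn,C,0]); Z=np.array([0,0,1.])
TAB=np.array([.4715,.042,.112]); BAR=np.array([.561,.001,.169])
def down(ya): # tool down, closing along ya -> wxyz
    q=R.from_matrix(np.c_[np.cross(ya,-Z),ya,-Z]).as_quat(); return q[[3,0,1,2]]
def arc(th): # displacement of the bar from shut
    c,s=np.cos(th),np.sin(th); return XB*(-.195*c+.041*s+.195)+Z*(.195*s+.041*c-.041)
E
python3 - <<'E'
from h import *
p=TAB-XB*.004
for n,P,y in(("press",p+Z*.31,YB),("press",p+Z*.31,-YB),("press",p+Z*.153,YB),("press",p+Z*.153,-YB),("grasp",BAR+Z*.155,XB),("grasp",BAR+Z*.155,-XB),("open",BAR+arc(.785)+Z*.155,XB),("open",BAR+arc(.785)+Z*.155,-XB)):
    q=ik(P,down(y)); print(n,P.round(3),None if q is None else np.round(q,2))
E
```

```text
press [0.468 0.044 0.422] [ 0.6   0.37 -1.03  1.86  0.35  1.11  0.58]
press [0.468 0.044 0.422] [ 0.44  0.31 -0.79  1.86  0.25  1.07 -2.44]
press [0.468 0.044 0.265] [ 0.42  0.56 -0.84  2.08  0.61  0.77  0.34]
press [0.468 0.044 0.265] [ 0.11  0.47 -0.37  2.08  0.27  0.64 -2.44]
grasp [0.561 0.001 0.324] [ 0.4   0.56 -0.7   1.78  0.43  0.96 -0.9 ]
grasp [0.561 0.001 0.324] [ 0.65  0.75 -1.23  1.78  0.77  1.18  1.9 ]
open [ 0.639 -0.035  0.45 ] [ 0.48  0.6  -0.86  1.38  0.45  1.37 -0.81]
open [ 0.639 -0.035  0.45 ] [ 0.62  0.73 -1.23  1.37  0.68  1.5   2.15]
```

```bash
python3 - <<'E'
from h import *
close()
p=TAB-XB*.004
move_ptp(p+Z*.31,down(YB))
move_linear(p+Z*(.173+.012),speed=.12)
f0=read_state()["wrist_force"]; print(f0.round(1))
cv2.imwrite("pics/side1.png",cv2.resize(read_camera("side")[150:330,220:440,::-1],None,fx=3,fy=3))
for dz in np.arange(.006,-.0281,-.002):
    move_linear(p+Z*(.173+dz),speed=.02); s=read_state(); f=s["wrist_force"]-f0
    print(round(dz,3),(s["eef_pos"][2]-.173-.112).round(4),f.round(1),round(s["t"],1))
    if f[2]>14: break
E
```

```text
[-0.3  0.  -0.3]
0.006 0.0059 [-0.  -0.2  1.3] 5.1
0.004 0.0039 [1.  0.3 0.4] 5.3
0.002 0.0019 [-0.9 -0.   1.2] 5.6
0.0 -0.0001 [0.5 0.1 0.4] 5.8
-0.002 -0.0021 [-0.7  0.1 -0. ] 6.1
-0.004 -0.0041 [-1.   1.1  1.1] 6.3
-0.006 -0.0062 [-0.1  0.4  0.4] 6.6
-0.008 -0.0081 [-0.9  0.3  1.3] 6.8
-0.01 -0.0101 [-1.2  0.6  1. ] 7.1
-0.012 -0.0121 [0.4 0.7 0.2] 7.3
-0.014 -0.0141 [1.1 0.4 1.2] 7.6
-0.016 -0.0161 [-0.4 -0.5  1.2] 7.8
-0.018 -0.0179 [ 0.2 -1.8  5.7] 8.1
-0.02 -0.0189 [-2.4 -2.  19.7] 8.3
```

View pics/side1.png

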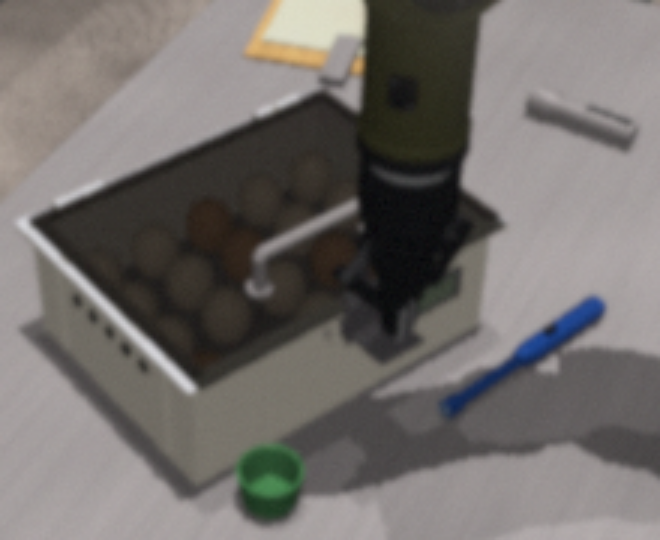

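The side view shows the closed fingertips over the tab at about (393,335), with the holder and wand clear. The force jumped at 19 mm of travel, which matches the end stop. I'll back off and check the latch.

```bash
python3 - <<'E'
from h import *
wait(.3); s=read_state(); print(s["wrist_force"].round(1),s["eef_pos"].round(4))
move_linear(s["eef_pos"]+Z*.20-XB*.02,speed=.15)
print(read_state()["t"])
cv2.imwrite("pics/side2.png",cv2.resize(read_camera("side")[175:315,220:400,::-1],None,fx=4,fy=4,interpolation=cv2.INTER_CUBIC))
E
```

```text
[-3.5 -1.5 19.2] [0.468  0.0439 0.2662]
10.1333
```

View pics/side2.png

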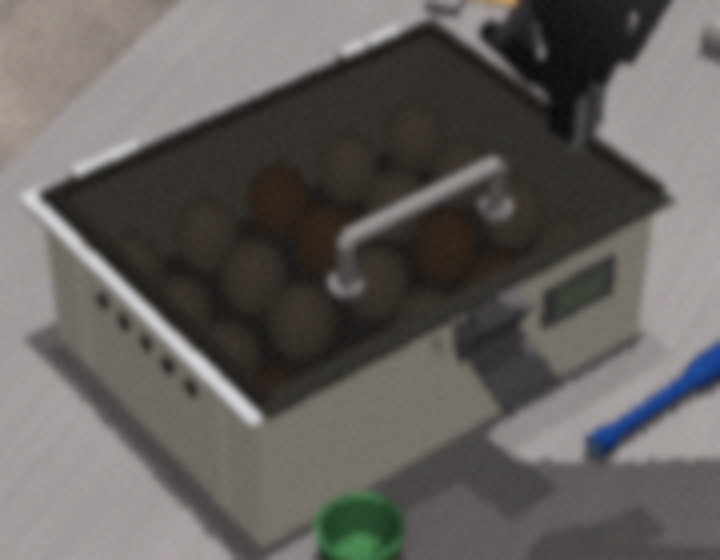

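The tab's outer corner has dropped from crop (515,381) to (503,412) and the upright arm has tipped out, so the latch is released. Next comes the grasp on the handle.

```bash
python3 - <<'E'
from h import *
let_go()
move_ptp(BAR+Z*(.155+.10),down(XB))
move_linear(BAR+Z*.155,speed=.08)
f0=read_state()["wrist_force"]
close(); wait(.3); s=read_state(); f=s["wrist_force"]-f0
print(f0.round(1),f.round(1),f@XB,f@YB,s["torque"].round(2),s["opening"],s["grip_force"],s["eef_pos"].round(4),s["t"])
E
```

```text
[ 0.1  0.3 -0.6] [ 0.5 -1.8  4.1] 1.2128751488176321 -1.373586369661101 [-0.15 -0.18 -0.07] 0.11222017557371634 58.461259603500366 [0.5612 0.0009 0.3242] 14.5833
```

```bash
python3 - <<'E'
from h import *
p0=read_state()["eef_pos"]
for th in np.linspace(0,.785,14)[1:]:
    move_linear(p0+arc(th),speed=.05); s=read_state(); f=s["wrist_force"]
    print(round(th,2),f.round(1),round(f@XB,1),round(s["opening"],3),round(s["grip_force"],1),round(s["t"],1))
    if np.linalg.norm(f)>45: print("stop"); break
cv2.imwrite("pics/side3.png",cv2.resize(read_camera("side")[100:320,200:460,::-1],None,fx=2.7,fy=2.7))
E
```

```text
0.06 [ 4.2 -0.  -5.4] 3.9 0.114 58.3 15.0
0.12 [ 2.6  0.4 -4.5] 2.2 0.118 58.6 15.4
0.18 [ 2.   1.4 -7.3] 1.2 0.113 58.4 15.8
0.24 [-2.2  2.2 -4.4] -2.9 0.112 58.7 16.1
0.3 [-5.6  1.  -1.3] -5.5 0.113 58.7 16.5
0.36 [-5.8  2.8 -2.6] -6.5 0.117 58.6 16.9
0.42 [-7.2  2.6 -0.4] -7.6 0.117 58.7 17.3
0.48 [-8.3  1.4  1.6] -8.2 0.116 58.6 17.7
0.54 [-8.5  2.7  1.5] -8.9 0.116 58.6 18.1
0.6 [-10.6   2.3   3.9] -10.6 0.117 58.7 18.5
0.66 [-12.9   1.1   7.9] -12.2 0.118 58.6 18.9
0.72 [-13.5   1.4  10.2] -12.9 0.114 58.6 19.3
0.78 [-13.9   1.7  12.6] -13.3 0.115 58.6 19.7
```

View pics/side3.png

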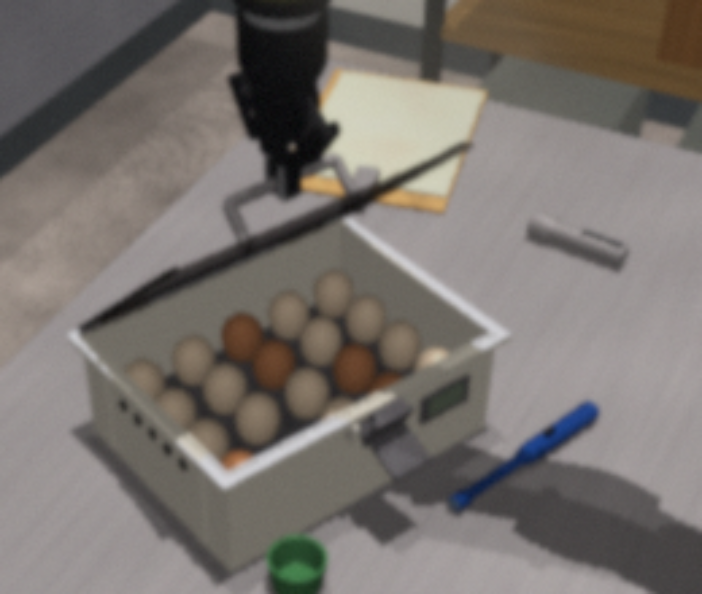

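The lid is up with the bar in the fingers at crop (288,180). The lid's front-right corner is at crop (470,146), the tab is still down at (405,455), and the bystanders haven't moved. I'll check the lid angle from that corner.

```bash
python3 - <<'E'
from h import *
H=np.array([.561,.001,.128])+XB*.195
a=(np.array([470,146])+.5)/2.7-.5+[200,100]; print("seen",a)
for t in(.65,.7,.75,.785,.82,.87): print(t,proj("side",H-XB*.254*np.cos(t)+Z*.254*np.sin(t)-YB*.162).round(1))
wait(.5); s=read_state(); print(s["wrist_force"].round(1),s["grip_force"],s["eef_pos"].round(4),s["t"])
E
```

```text
seen [373.75925926 153.75925926]
0.65 [[379.5 165. ]]
0.7 [[377.6 160.1]]
0.75 [[375.6 155.3]]
0.785 [[374.1 152. ]]
0.82 [[372.5 148.7]]
0.87 [[370.2 144. ]]
[-14.1   0.9  12.2] 58.617238998413086 [ 0.6383 -0.0346  0.4534] 20.225
```

The corner puts the lid at about 0.77 rad, steady and held, so I'm handing in.

```bash
python3 -c "
from plant import *
print(hand_in())"
```

```text
the job is handed in; nothing more can be done
None
```

The job is handed in: the latch is released, the lid is held by its handle at about 0.77 rad (44°) and was steady when I handed in, and the other items looked unmoved in the last picture; the hand-in returned no verdict.

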